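# A level measure of clay rattles

## Robot

A 7-joint arm with a two-finger parallel gripper is mounted at the origin on the work surface. World frame = base frame: x ahead of the robot, y to its left, z up, the work surface at z = 0. Lengths are in m, angles in rad, forces in N, time in s.
With the tool pointing down it reaches from about 0.35 to 0.9 m from the base axis. Payload 8.1 kg.
Tool frame: the origin (TCP) lies midway between the tips of the shut fingers; the grasp point (between the pads) lies arm.grasp_offset behind it (arm.grasp_offset is the distance from the TCP to the grasp point, in m); z points along the fingers, y is the line along which they close (so a half turn about z gives the same grasp; the last joint's range is limited). The gripper opens to 92 mm and grips with 3 to 60 N. Pads are 19 mm wide; open, the fingers measure 130 mm over their backs; the gripper's body (75 mm by 190 mm) begins 47 mm behind the grasp point.
Start: joints at [1.203, 0.434, 0.025, 1.573, -0.012, 1.134, -0.075], TCP at [0.164, -0.603, 0.227] pointing down, gripper open.
Joint ranges: [-2.62, 2.62], [-0.44, 2.09], [-1.27, 1.32], [0.08, 2.57], [-1.32, 4.46], [0.12, 2], [-2.74, 2.74]. Speed limits (rad/s): [2.22, 2.22, 3.01, 3.01, 3.14, 3.14, 3.14].

## Interface

Orientations are given as a rotation vector (axis times angle).
In Python, from cell import observe, imaging, arm gives the robot as it stands.
- The arm moves only by the tool apply_moves, never from a script. Its argument "commands" is a list of rows, each a list of 5 numbers: the opening in per cent of the stroke, from 0 (shut) to 100 (fully open), then the shift along the world's x, y, z in units of 0.06 m (1.0 is 0.06 m), then the turn about the world's z in units of 0.5 rad (1.0 is 0.5 rad). A call has 1 to 12 rows; each row shifts and turns the commanded pose from where the row before left it; what a row does not reach is not made up. A row lasts 1/8 s, in which the tool goes at most 62.5 mm and 10.7 degrees, less where a joint would pass 70% of its speed; a pose out of reach is approached as far as the arm can. A call with a number of a shift or a turn outside -1 to 1 is refused whole. A call with a gripper value outside its range is refused whole. The fingers move at their own pace and stop on an object; "newtons" is the grip in N (left out, the last holds). Time passes only in rows, so rows that do not move let the fingers close. It gives the time, the measured TCP pose, the force, the opening and the grip force at its end, in the units of the state.
- observe(): the state, without advancing time (a new reading comes with each control period).
- imaging.get_image(name): name is "side" or "top" or "wrist"; returns (picture, depth): 384x512x3 uint8, red, green, blue; 384x512 float32, m along the optical axis (not along the pixel's ray), 0 where there is no reading.
- imaging.camera_params(name): a dict with "camera_matrix" (3x3 intrinsics, pixels), "dist" ([k1, k2, p1, p2, k3] as OpenCV has them; the pictures are not rectified), "origin" and "rotation" of the camera in the world; the wrist camera has in their place "tool_from_camera" (4x4, takes a point from camera to tool coordinates, whose origin is the TCP and whose axes are the flange's). Camera axes: x right, y up, looking along -z (the intrinsics and any distortion apply to the point x, -y, -z); pixel columns grow to the right and rows downward; lengths in m; the calibration is good to about 2 mm. A picture is of the moment at which its call begins: read the wrist's pose just before it. camera_params takes no time and is no camera call.
- arm.sign_off(): hands the job in; it is judged then, once.
The state is a dict: "clock": time; "joints": joint angles; "dq": joint speeds; "joint_efforts": joint torques, N m; "position": TCP position; "ee_rot": TCP orientation; "force": force on the tool from outside, world axes, zero at the start; "ft_torque": the same for the moment, N m; "width": opening from 0.0 (shut) to 1.0 (fully open); "gripper_force": force on a finger pad.
Only numpy, scipy, OpenCV 4.12 (cv2) and the standard library are available. Lean on these libraries where they do the work, as an engineer would, in place of code of your own. Each camera call takes 0.05 s, during which the arm holds its last target. There are 200 camera calls.

## Task

Take the slotted brass measure by its upright handle and scoop up the heap of three clay rattles from the runner in the green wooden tray, so that it comes up heaped. Keeping it upright and without touching the rattles with the gripper, carry it sideways under the tray's dark strike bar so that the bar knocks the white rattle on top back into the tray, then set the level measure, with the two red rattles still in it, down on the middle of the cork pad beyond the bar and let go.

Things in the scene. Friction and masses are not known exactly. Their poses are not given: they have to be found in the camera images.
- measure_grip (a point): Brass measure: point on its upright handle (18 mm along x, 30 along y), 98 mm over the underside, 22 under the top. x to the open mouth, z up. Rear end 9 mm behind. Pan ahead, centre +66 mm, back wall +18, mouth +112; 90 mm wide, 82 inside, walls to 23 mm over the underside. Floor: two 4 mm thick strips along the side walls, between them a 38 mm slot open at the mouth, to straddle the runner. 0.16 kg.
- tray: Fixed green wooden tray, open front. Origin on the table under the heap; x inward from the front, y left, z up. Floor 6 mm thick, x -85..75, y -97..103 mm; walls 26 mm high at far end and sides. A runner 20 mm wide, top at 22 mm, x -32..45, y 0, carries the rattles: push the pan in along +x, its underside 7 to 17 mm over the table, until its centre is over the origin (10 mm; sideways 8), then lift.
- strike_bar (a point): Middle of the underside of the fixed dark strike bar, 20 mm square, 71 mm above the table, at tray x 36, y 75 mm; axes as the tray. It runs along x from a post at the far end to a free tip 66 mm towards the front; the handle passes before the tip. With the measure's underside 40 mm (+-6) above the table and the pan level with the heap in x, going sideways (+y) leaves the red rattles in and stops the white one.
- cork_pad (a point): Middle of the top of the fixed cork pad left of the tray, 160 x 135 mm (x, y), top 6 mm above the table, at tray x -10, y 205 mm; axes as the tray. The measure is set here with its handle towards the tray's open front and its pan's centre 10 mm in +x from this point, so that the whole measure is centred on the pad.
- rattle_near: Terracotta-red clay rattle with two dark bands, a soap-bar shape 34 x 64 x 22 mm (x, y, z), 30 g, lying across the runner on the near (open-front) side, about 18 mm before the tray's origin. Origin at the centre of its underside.
- rattle_far: The second red rattle, the same in size and mass, lying across the runner about 18 mm beyond the tray's origin. Origin at the centre of its underside.
- rattle_top: White clay rattle of the same size and mass, lying on top of the two red ones, across both: the excess. Origin at the centre of its underside.
Things that resemble listed ones, but are neither listed nor needed, are in the scene too. Leave any purple or turquoise look-alike of the rattle_near alone.

How it is judged:
By the outcome, as a careful person would: the job done as asked, in the order asked, and still so for the second after the job is handed in, with the robot touching nothing.
It also fails if it takes over 54 s, if anything falls off the work surface, if the arm or the gripper's body presses on something with over 40 N, if the wrist force passes 120 N, or if a joint passes its speed limit or range.

## Working session

There is one attempt and no reset: what is moved stays moved. The work goes in short steps, Python scripts to look and compute and a tool call to move; the robot and the scene stay as the last step left them, time stands still between calls to the robot, and variables do not carry over. Pictures are saved under pics/ and viewed, at most 10 in all, crops included, and the job is handed in when it is done.

Besides the shell and the picture viewer there is one more tool, called after "Call:" in YAML: its name, and indented under it one key for each argument. apply_moves: Moves the arm, as the interface text tells. Its arguments: {"type":"object","properties":{"commands":{"type":"array"},"newtons":{"type":"number"}},"required":["commands"]}

```bash
mkdir -p pics; cat > h.py <<'E'
import numpy as np, cv2
from cell import observe, imaging, arm
from scipy.spatial.transform import Rotation as R
def cam(name):
    p=imaging.camera_params(name)
    if 'origin' in p: return p,np.array(p['rotation']),np.array(p['origin'])
    s=observe(); T=np.array(p['tool_from_camera']); Rt=R.from_rotvec(s['ee_rot']).as_matrix()
    return p,Rt@T[:3,:3],Rt@T[:3,3]+np.array(s['position'])
def grab(name,f):
    c=cam(name); im,d=imaging.get_image(name)
    cv2.imwrite(f'pics/{f}.png',im[:,:,::-1]); np.savez(f'pics/{f}.npz',d=d,im=im,K=c[0]['camera_matrix'],D=c[0]['dist'],R=c[1],o=c[2])
def pts(f,px,z=None):
    a=np.load(f'pics/{f}.npz'); px=np.array(px,float).reshape(-1,2)
    u=cv2.undistortPoints(px[:,None],a['K'],a['D'])[:,0]
    ray=np.c_[u[:,0],-u[:,1],-np.ones(len(u))]
    if z is None:
        d=np.array([a['d'][int(round(y)),int(round(x))] for x,y in px]); return (ray*d[:,None])@a['R'].T+a['o']
    w=ray@a['R'].T; return a['o']+w*((z-a['o'][2])/w[:,2])[:,None]
E
python3 - <<'E'
from h import *
grab('top','top0');grab('side','side0')
s=observe();print(s['position'],s['ee_rot'],s['width'],arm.grasp_offset,s['clock'])
a=cv2.imread('pics/top0.png');b=cv2.imread('pics/side0.png')
cv2.imwrite('pics/t0.png',cv2.resize(a,(800,600)))
cv2.imwrite('pics/s0.png',cv2.resize(b,(800,600)))
E
```

```text
[ 0.1634407  -0.60277147  0.22600171] [-3.11269667e+00 -4.14573605e-01  5.30510882e-04] 0.9974737194697414 0.0188 0.1
```

View pics/t0.png

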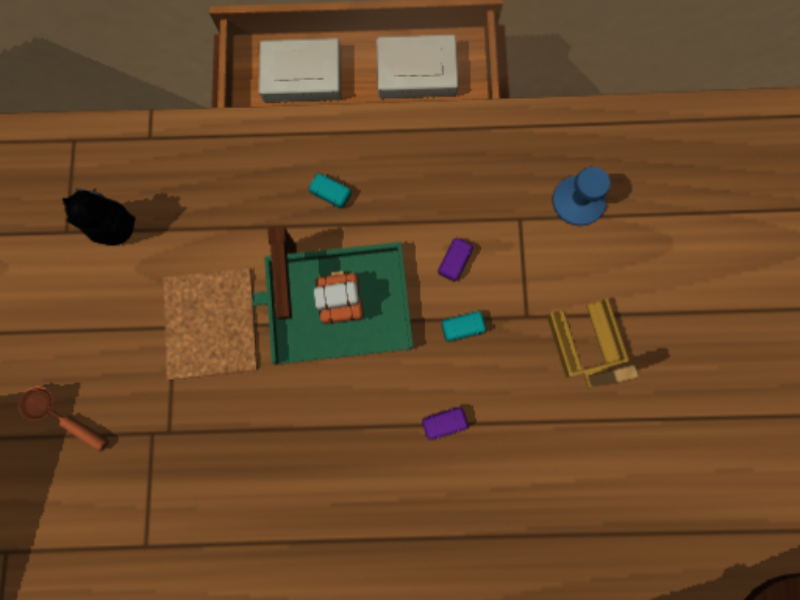

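View pics/s0.png

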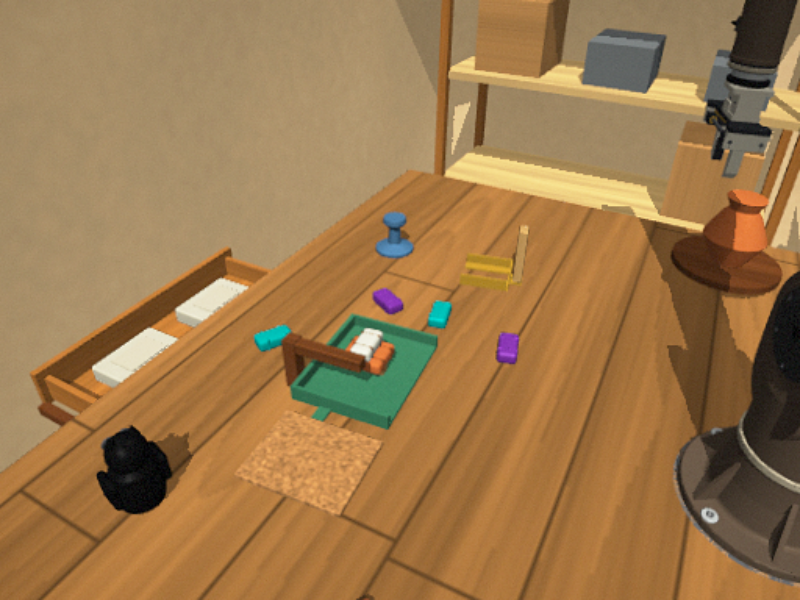

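The top view shows the tray at about (338,300), with the white rattle on two reds, the strike bar at (281,275) and the cork pad at (210,323). There is only one measure, at (590,340), with its handle at (620,373). The purple and turquoise pieces at (457,258), (465,326), (445,423) and (330,190) are the look-alikes to leave alone. I'll enlarge the tray and the measure.

```bash
python3 - <<'E'
from h import *
a=cv2.imread('pics/top0.png')
# orig coords: measure 345..435 x 180..260 ; tray 100..270 x 140..245
m=cv2.resize(a[185:255,345:420],(400,373),interpolation=cv2.INTER_CUBIC)
t=cv2.resize(a[140:250,100:270],None,fx=4.7,fy=4.7,interpolation=cv2.INTER_CUBIC)
cv2.imwrite('pics/m.png',cv2.resize(a[185:255,345:435],None,fx=8,fy=8,interpolation=cv2.INTER_CUBIC));cv2.imwrite('pics/t.png',t)
E
```

```text
(no output)
```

View pics/m.png

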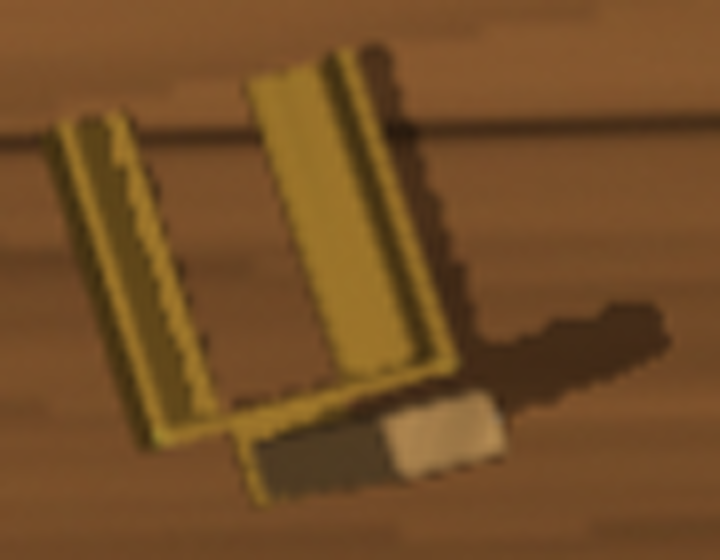

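View pics/t.png

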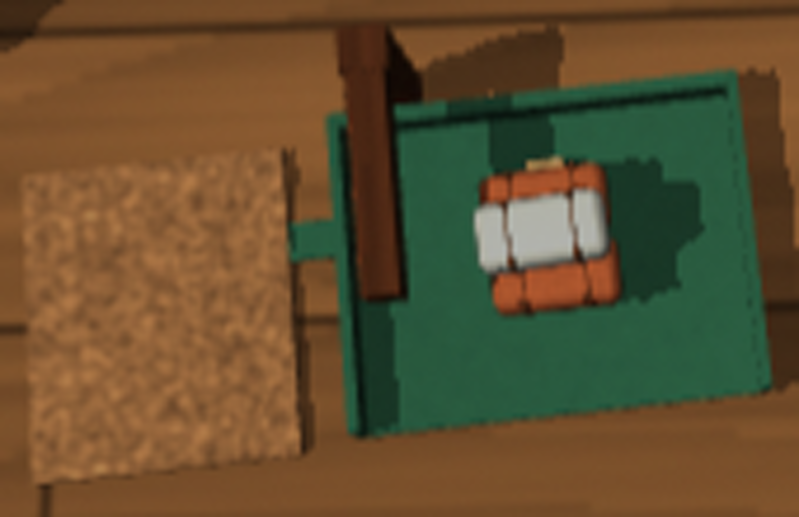

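```bash
cat > m.py <<'E'
from h import *
M=lambda l:(np.array(l,float)+.5)/8-.5+[345,185]
T=lambda l:(np.array(l,float)+.5)/4.7-.5+[100,140]
def show(n,p): print(n,p.round(4).tolist(),'mean',p.mean(0).round(4))
show('rim BL BR FL FR',pts('top0',M([(154,443),(457,370),(57,120),(348,46)]),.023))
show('handle',pts('top0',M([(380,420),(490,392),(505,455),(405,480)]),.12))
show('handle depth',pts('top0',M([(445,435)])))
show('pad',pts('top0',T([(22,175),(283,150),(300,455),(35,482)]),.006)); show('paddepth',pts('top0',T([(160,300)])))
show('white',pts('top0',T([(475,205),(605,190),(609,257),(486,272)]),.06)); show('wd',pts('top0',T([(540,230)])))
show('bartip',pts('top0',T([(360,300),(405,297)]),.091));show('bard',pts('top0',T([(380,250),(372,150)])))
show('tray FR FL wallFL wallFarR',pts('top0',T([(330,115),(352,437),(770,388),(738,70)]),.026))
show('tray floor depth',pts('top0',T([(600,350),(450,350)])))
E
python3 m.py
```

```text
Traceback (most recent call last):
  File "m.py", line 5, in <module>
    show('rim BL BR FL FR',pts('top0',M([(154,443),(457,370),(57,120),(348,46)]),.023))
                           ~~~^^^^^^^^^^^^^^^^^^^^^^^^^^^^^^^^^^^^^^^^^^^^^^^^^^^^^^^^
  File "h.py", line 18, in pts
    w=ray@a['R'].T; return a['o']+w*((z-a['o'][2])/w[:,2])[:,None]
                                                   ~^^^^^
IndexError: too many indices for array: array is 1-dimensional, but 2 were indexed
```

```bash
python3 - <<'E'
from h import *
for n in('top','side','wrist'):print(imaging.camera_params(n))
E
```

```text
{'camera_matrix': array([[374.34764068,   0.        , 255.45234632],
       [  0.        , 374.34764068, 192.00259555],
       [  0.        ,   0.        ,   1.        ]]), 'dist': array([0.02360472, 0.        , 0.        , 0.        , 0.        ]), 'origin': array([ 0.43330251, -0.0756597 ,  0.89768716]), 'rotation': array([ 0.16222338, -0.14322183, -1.59443663])}
{'camera_matrix': array([[381.33269562,   0.        , 253.83973266],
       [  0.        , 381.33269562, 189.90141464],
       [  0.        ,   0.        ,   1.        ]]), 'dist': array([-0.06402529,  0.        ,  0.        ,  0.        ,  0.        ]), 'origin': array([0.22094948, 0.66934961, 0.65058064]), 'rotation': array([ 0.30390352, -1.26983487, -2.3757407 ])}
{'camera_matrix': array([[267.21832866,   0.        , 254.96091733],
       [  0.        , 267.21832866, 191.36461526],
       [  0.        ,   0.        ,   1.        ]]), 'dist': array([-0.02800723,  0.        ,  0.        ,  0.        ,  0.        ]), 'tool_from_camera': array([[-4.60859581e-04,  9.64635425e-01,  2.63587336e-01,
         7.21713743e-02],
       [ 9.99999531e-01,  2.19955292e-04,  9.43454653e-04,
         4.81271607e-04],
       [ 8.52112352e-04,  2.63587647e-01, -9.64635074e-01,
        -1.57759487e-01],
       [ 0.00000000e+00,  0.00000000e+00,  0.00000000e+00,
         1.00000000e+00]])}
```

Rotation is a rotation vector; the helper needs fixing.

```bash
sed -i "s/np.array(p\['rotation'\])/R.from_rotvec(p['rotation']).as_matrix()/" h.py
python3 - <<'E'
from h import *
f=dict(np.load('pics/top0.npz'));f['R']=cam('top')[1];np.savez('pics/top0.npz',**f)
f=dict(np.load('pics/side0.npz'));f['R']=cam('side')[1];np.savez('pics/side0.npz',**f)
E
python3 m.py
```

```text
rim BL BR FL FR [[0.4847, -0.3144, 0.023], [0.5033, -0.4029, 0.023], [0.5799, -0.2939, 0.023], [0.5995, -0.381, 0.023]] mean [ 0.5419 -0.348   0.023 ]
handle [[0.4833, -0.3458, 0.12], [0.4897, -0.3744, 0.12], [0.4736, -0.3765, 0.12], [0.468, -0.3506, 0.12]] mean [ 0.4786 -0.3618  0.12  ]
handle depth [[0.479, -0.3612, 0.1218]] mean [ 0.479  -0.3612  0.1218]
pad [[0.6576, 0.3022, 0.006], [0.6669, 0.1664, 0.006], [0.5076, 0.1543, 0.006], [0.4981, 0.2876, 0.006]] mean [0.5825 0.2276 0.006 ]
paddepth [[0.5891, 0.2277, 0.0069]] mean [0.5891 0.2277 0.0069]
white [[0.6222, 0.0573, 0.06], [0.6277, -0.0063, 0.06], [0.5943, -0.0078, 0.06], [0.5887, 0.0519, 0.06]] mean [0.6082 0.0238 0.06  ]
wd [[0.6073, 0.0248, 0.0667]] mean [0.6073 0.0248 0.0667]
bartip [[0.5715, 0.1059, 0.091], [0.5723, 0.0849, 0.091]] mean [0.5719 0.0954 0.091 ]
bard [[0.5947, 0.0966, 0.0923], [0.6433, 0.1011, 0.0913]] mean [0.619  0.0988 0.0918]
tray FR FL wallFL wallFarR [[0.6794, 0.1372, 0.026], [0.514, 0.1235, 0.026], [0.5322, -0.0842, 0.026], [0.6968, -0.0729, 0.026]] mean [0.6056 0.0259 0.026 ]
tray floor depth [[0.5563, 0.0017, 0.0074], [0.5588, 0.0787, 0.0057]] mean [0.5575 0.0402 0.0065]
```

Heights and sizes agree with the listing.
- **Tray:** the origin is at (0.6083, 0.0237), yaw 0.078.
- **Measure grip:** it is at (0.4787, -0.3616), yaw 0.213.

I'll grip along the measure's x. First I move above it.

Call:
apply_moves:
  commands:
    - [100, 0.525, 0.402, -0.067, 0.304]
    - [100, 0.525, 0.402, -0.067, 0.304]
    - [100, 0.525, 0.402, -0.067, 0.304]
    - [100, 0.525, 0.402, -0.067, 0.304]
    - [100, 0.525, 0.402, -0.067, 0.304]
    - [100, 0.525, 0.402, -0.067, 0.304]
    - [100, 0.525, 0.402, -0.067, 0.304]
    - [100, 0.525, 0.402, -0.067, 0.304]
    - [100, 0.525, 0.402, -0.067, 0.304]
    - [100, 0.525, 0.402, -0.067, 0.304]
    - [100, 0, 0, 0, 0]
    - [100, 0, 0, 0, 0]
  newtons: 50

```text
clock: 1.6
position: [0.4779, -0.3624, 0.1861]
ee_rot: [-1.973, -2.444, 0.001]
force: [-0.4, -0.2, -0.4]
width: 0.998
gripper_force: 0.0
```

```bash
python3 - <<'E'
from h import *
grab('wrist','w1')
s=observe();print(s['position'],s['ee_rot'],s['joints'],s['clock'])
m=R.from_rotvec(s['ee_rot']).as_matrix();print(np.degrees(np.arctan2(m[1,0],m[0,0])),m[:,2])
cv2.imwrite('pics/w1b.png',cv2.resize(cv2.imread('pics/w1.png'),(800,600)))
E
```

```text
[ 0.47749518 -0.36298285  0.18625579] [-1.97416509e+00 -2.44300535e+00  1.37383737e-03] [ 0.84509442  0.46630517 -0.4069967   1.66176787  0.20665627  1.05693183
  0.58620262] 1.65
102.117427971231 [-1.04498303e-03 -2.80271561e-04 -9.99999415e-01]
```

View pics/w1b.png

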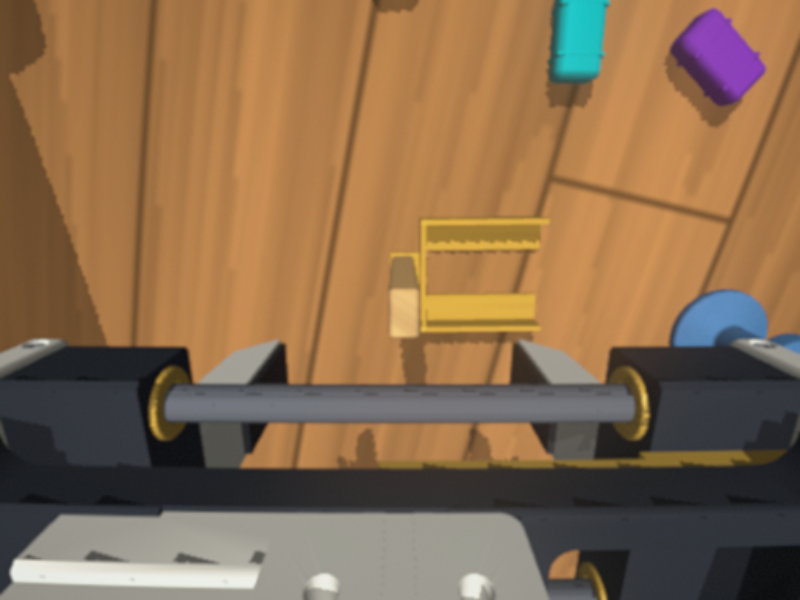

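The wrist picture shows the measure square with the fingers. The handle top is at (404,313), between them.

```bash
python3 - <<'E'
from h import *
T=lambda l:(np.array(l,float)+.5)/1.5625-.5
p=pts('w1',T([(391,289),(418,289),(391,337),(418,337)]),.12);print(p.round(4),p.mean(0))
p=pts('w1',T([(421,220),(548,220),(420,331),(540,331)]),.023);print(p.round(4),p.mean(0))
E
```

```text
[[ 0.4717 -0.348   0.12  ]
 [ 0.4863 -0.3449  0.12  ]
 [ 0.4775 -0.3756  0.12  ]
 [ 0.4926 -0.3723  0.12  ]] [ 0.48203217 -0.36020147  0.12      ]
[[ 0.4861 -0.3143  0.023 ]
 [ 0.5806 -0.2937  0.023 ]
 [ 0.5053 -0.4013  0.023 ]
 [ 0.6011 -0.3807  0.023 ]] [ 0.54327368 -0.34749105  0.023     ]
```

Call:
apply_moves:
  commands:
    - [100, 0.03, 0.025, -0.45, 0]
    - [100, 0, 0, -0.45, 0]
    - [100, 0, 0, -0.45, 0]
    - [100, 0, 0, -0.42, 0]
    - [100, 0, 0, 0, 0]
    - [0, 0, 0, 0, 0]
    - [0, 0, 0, 0, 0]
    - [0, 0, 0, 0, 0]
    - [0, 0, 0, 0, 0]
    - [0, 0, 0, 0, 0]
    - [0, 0, 0, 0, 0]
  newtons: 50

```text
clock: 3.02
position: [0.4804, -0.3605, 0.0804]
ee_rot: [1.972, 2.446, 0.0]
force: [0.9, 0.2, 0.3]
width: 0.397
gripper_force: 0.0
```

Call:
apply_moves:
  commands:
    - [0, 0, 0, 0, 0]
    - [0, 0, 0, 0, 0]
    - [0, 0, 0, 0, 0]
    - [0, 0, 0, 0, 0]
    - [0, 0, 0, 0, 0]
    - [0, 0, 0, 0, 0]

```text
clock: 3.78
position: [0.4804, -0.3605, 0.0803]
ee_rot: [-1.972, -2.446, -0.0]
force: [0.2, -0.8, 0.6]
width: 0.192
gripper_force: 50.0
```

Call:
apply_moves:
  commands:
    - [0, 0, 0, 0.3, 0]
    - [0, 0, 0, 0.4, 0]
    - [0, 0, 0, 0.5, 0]
    - [0, 0, 0, 0, 0]

```text
clock: 4.28
position: [0.482, -0.3613, 0.1557]
ee_rot: [1.968, 2.442, 0.001]
force: [0.3, -0.8, -1.6]
width: 0.196
gripper_force: 50.0
```

Call:
apply_moves:
  commands:
    - [0, -0.04, 0.3, 0, -0.02]
    - [0, -0.08, 0.6, 0, -0.028]
    - [0, -0.08, 0.64, 0, -0.028]
    - [0, -0.08, 0.64, 0, -0.028]
    - [0, -0.08, 0.64, 0, -0.028]
    - [0, -0.08, 0.64, 0, -0.028]
    - [0, -0.08, 0.64, 0, -0.028]
    - [0, -0.08, 0.64, 0, -0.028]
    - [0, -0.08, 0.64, 0, -0.028]
    - [0, -0.08, 0.54, 0, -0.028]
    - [0, -0.03, 0.26, 0, 0]
    - [0, 0, 0, 0, 0]

```text
clock: 5.78
position: [0.4314, 0.0119, 0.1517]
ee_rot: [-2.129, -2.309, 0.002]
force: [0.4, -0.3, -2.0]
width: 0.195
gripper_force: 50.0
```

```bash
python3 - <<'E'
from h import *
grab('top','top2');grab('side','side2')
s=observe();print(s['position'],s['ee_rot'],s['clock'],s['width'],s['gripper_force'],s['force'])
m=R.from_rotvec(s['ee_rot']).as_matrix();print(np.degrees(np.arctan2(m[1,0],m[0,0])))
a=cv2.imread('pics/top2.png')[120:270,130:330];b=cv2.imread('pics/side2.png')[130:280,140:340]
cv2.imwrite('pics/c2.png',np.vstack([cv2.resize(a,(400,300),interpolation=2),cv2.resize(b,(400,300),interpolation=2)]))
cv2.imwrite('pics/c2.png',cv2.resize(a,(800,600),interpolation=2));cv2.imwrite('pics/d2.png',cv2.resize(b,(800,600),interpolation=2))
E
```

```text
[0.43213002 0.0099322  0.15186059] [-2.13257024e+00 -2.30607549e+00  1.80085698e-03] 5.875 0.19094304209870405 49.96470272541046 [ 0.37581623 -0.30672296 -1.61982921]
94.47708027635016
```

View pics/c2.png

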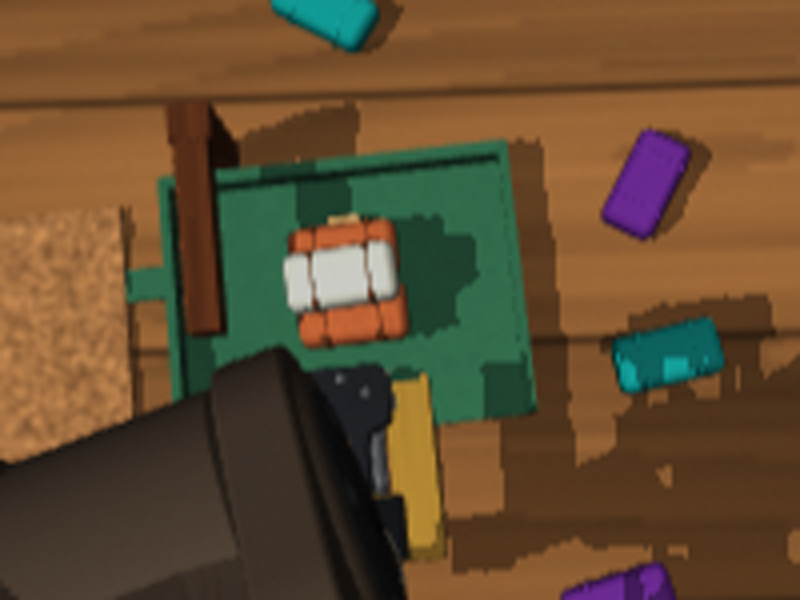

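View pics/d2.png

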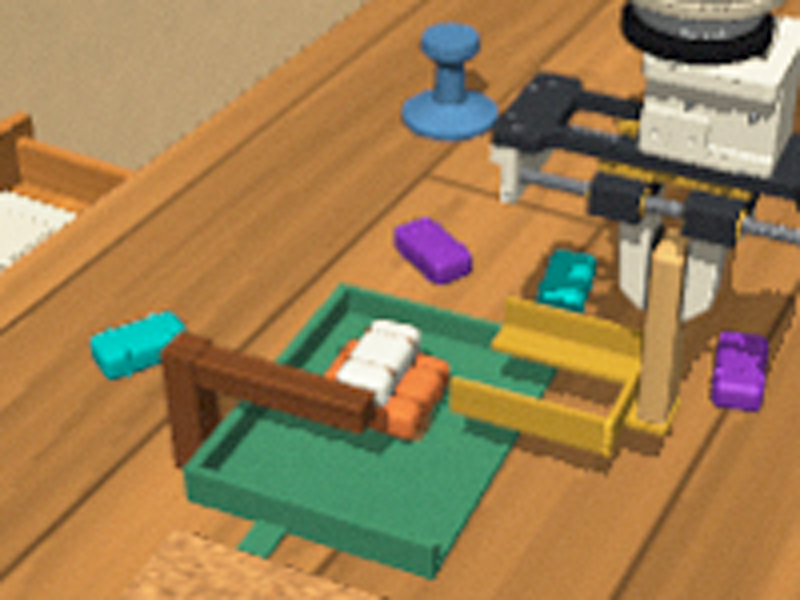

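The measure is held level. In the top view its right rim runs from (430,375) to (446,545); in the side view its left rim runs from (452,380) to (608,433). I'll compute its yaw, side offset and height.

```bash
python3 - <<'E'
from h import *
th=.078;Rm=np.array([[np.cos(th),-np.sin(th)],[np.sin(th),np.cos(th)]]);O=np.array([.6083,.0237])
C=lambda l,o:(np.array(l,float)+.5)/4-.5+o
z=.1519-.0803+.023
for n,o,l in(('top2',[130,120],[(430,375),(446,545)]),('side2',[140,130],[(452,380),(608,432)])):
    p=pts(n,C(l,o),z); print(n,((p[:,:2]-O)@Rm).round(4), (([.4321,.0099]-O)@Rm).round(4))
a=np.load('pics/top2.npz')
print(pts('top2',C([(420,400),(424,480),(414,400),(420,520)],[130,120])).round(4))
E
```

```text
top2 [[-0.067  -0.0458]
 [-0.158  -0.0456]] [-0.1767 -0.    ]
side2 [[-0.0664  0.0443]
 [-0.1633  0.0512]] [-0.1767 -0.    ]
[[ 0.5339 -0.0204  0.0767]
 [ 0.49   -0.0218  0.0769]
 [ 0.5343 -0.0169  0.074 ]
 [ 0.4685 -0.0193  0.0768]]
```

Call:
apply_moves:
  commands:
    - [0, 0, 0, -0.25, 0]
    - [0, 0, 0, -0.35, 0]
    - [0, 0, 0, -0.25, 0]
    - [0, 0, 0, -0.15, 0]
    - [0, 0, 0, 0, 0]

```text
clock: 6.5
position: [0.4326, 0.0102, 0.0917]
ee_rot: [-2.133, -2.305, 0.001]
force: [0.2, -0.2, -1.4]
width: 0.187
gripper_force: 50.0
```

```bash
python3 - <<'E'
from h import *
s=observe();p=np.array(s['position']);print(p,s['clock'],s['force'])
th=.078;g=np.array([.6083,.0237])-.0655*np.array([np.cos(th),np.sin(th)]);print((g-p[:2])/.06,(.0923-p[2])/.06)
E
```

```text
[0.43255006 0.01018053 0.09171397] 6.5 [ 0.20031935 -0.16447105 -1.43851765]
[1.84081824 0.14026082] 0.00976710053548167
```

Call:
apply_moves:
  commands:
    - [0, 0.14, 0.01, 0, 0]
    - [0, 0.2, 0.015, 0.01, 0]
    - [0, 0.2, 0.015, 0, 0]
    - [0, 0.2, 0.015, 0, 0]
    - [0, 0.2, 0.015, 0, 0]
    - [0, 0.2, 0.015, 0, 0]
    - [0, 0.2, 0.015, 0, 0]
    - [0, 0.2, 0.015, 0, 0]
    - [0, 0.2, 0.016, 0, 0]
    - [0, 0.1, 0.009, 0, 0]
    - [0, 0, 0, 0, 0]
    - [0, 0, 0, 0, 0]

```text
clock: 8.0
position: [0.5429, 0.0186, 0.0929]
ee_rot: [-2.133, -2.306, 0.001]
force: [-0.1, 0.2, -2.1]
width: 0.188
gripper_force: 50.0
```

```bash
python3 - <<'E'
from h import *
grab('side','side3')
s=observe();print(s['position'],s['clock'],s['force'])
b=cv2.imread('pics/side3.png')[160:280,150:310]
cv2.imwrite('pics/d3.png',cv2.resize(b,(800,600),interpolation=2))
E
```

```text
[0.54284546 0.01857662 0.09289853] 8.05 [ 0.36616073 -0.27141406 -2.20650363]
```

View pics/d3.png

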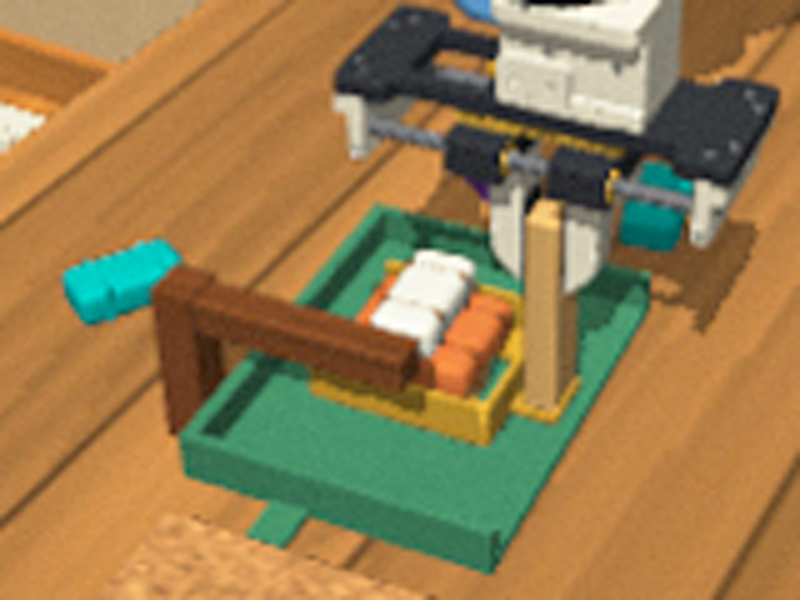

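All three are inside the pan. Next I lift to the 40 mm level.

Call:
apply_moves:
  commands:
    - [0, 0, 0, 0.06, 0]
    - [0, 0, 0, 0.06, 0]
    - [0, 0, 0, 0.06, 0]
    - [0, 0, 0, 0.07, 0]
    - [0, 0, 0, 0.07, 0]
    - [0, 0, 0, 0.07, 0]
    - [0, 0, 0, 0.06, 0]
    - [0, 0, 0, 0, 0]
    - [0, 0, 0, 0, 0]

```text
clock: 9.18
position: [0.5433, 0.0186, 0.1198]
ee_rot: [-2.133, -2.306, 0.0]
force: [0.3, 0.1, -2.0]
width: 0.194
gripper_force: 50.0
```

```bash
python3 - <<'E'
from h import *
grab('side','side4')
s=observe();print(s['position'],s['clock'],s['force'],s['width'])
b=cv2.imread('pics/side4.png')[160:280,150:310]
cv2.imwrite('pics/d4.png',cv2.resize(b,(800,600),interpolation=2))
E
```

```text
[0.5432408  0.01864891 0.11979602] 9.225 [ 0.24205799 -0.17980519 -2.58498102] 0.1947212270722315
```

View pics/d4.png

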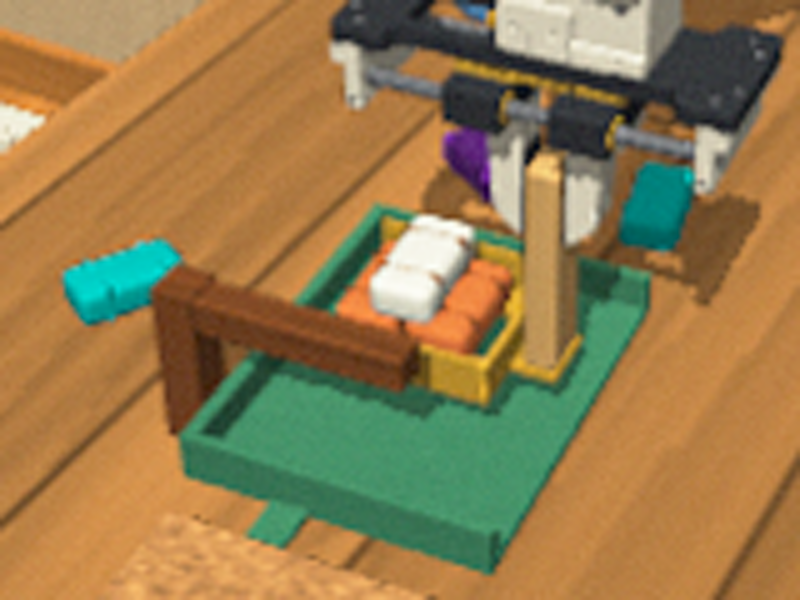

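It came up heaped and level: white at (425,265), both reds beneath. Now I go sideways under the bar.

Call:
apply_moves:
  commands:
    - [0, -0.008, 0.1, 0, 0]
    - [0, -0.01, 0.13, 0, 0]
    - [0, -0.01, 0.13, 0, 0]
    - [0, -0.008, 0.1, 0, 0]
    - [0, -0.008, 0.1, 0, 0]
    - [0, -0.008, 0.1, 0, 0]
    - [0, -0.008, 0.1, 0, 0]
    - [0, -0.008, 0.1, 0, 0]
    - [0, -0.008, 0.1, 0, 0]
    - [0, -0.008, 0.1, 0, 0]
    - [0, -0.008, 0.1, 0, 0]
    - [0, -0.008, 0.1, 0, 0]

```text
clock: 10.72
position: [0.5373, 0.0947, 0.1199]
ee_rot: [2.133, 2.306, 0.0]
force: [0.9, -1.3, -2.3]
width: 0.193
gripper_force: 50.0
```

Call:
apply_moves:
  commands:
    - [0, -0.008, 0.1, 0, 0]
    - [0, -0.008, 0.1, 0, 0]
    - [0, -0.008, 0.1, 0, 0]
    - [0, -0.008, 0.1, 0, 0]
    - [0, -0.008, 0.1, 0, 0]
    - [0, -0.008, 0.1, 0, 0]
    - [0, -0.008, 0.1, 0, 0]
    - [0, -0.008, 0.1, 0, 0]
    - [0, -0.008, 0.1, 0, 0]
    - [0, -0.008, 0.1, 0, 0]
    - [0, -0.008, 0.1, 0, 0]
    - [0, 0, 0, 0, 0]

```text
clock: 12.22
position: [0.532, 0.161, 0.12]
ee_rot: [-2.132, -2.307, -0.0]
force: [0.5, -0.0, -1.5]
width: 0.198
gripper_force: 50.0
```

```bash
cat > chk.py <<'E'
from h import *
import sys
n=sys.argv[1];grab('side',n+'s');grab('top',n+'t')
s=observe();p=np.array(s['position']);print(p,s['clock'],s['force'],s['width'])
th=.078;Rm=np.array([[np.cos(th),-np.sin(th)],[np.sin(th),np.cos(th)]]);O=np.array([.6083,.0237])
print('grip in tray',(p[:2]-O)@Rm)
for v in('s','t'):
    a=np.load(f'pics/{n}{v}.npz');h=cv2.cvtColor(a['im'],cv2.COLOR_RGB2HSV)
    for nm,m in(('red',((h[...,0]<11)&(h[...,1]>165)&(h[...,2]>150))),('white',((h[...,1]<50)&(h[...,2]>130)))):
        c,l,st,ce=cv2.connectedComponentsWithStats(m.astype(np.uint8))
        for i in range(1,c):
            if st[i,4]<30: continue
            yx=np.argwhere(l==i)[:,::-1]; q=pts(f'{n}{v}',yx); t=(q[:,:2]-O)@Rm
            if abs(np.median(t,0)).max()<.3: print(v,nm,st[i,4],ce[i].round(),'tray',np.median(t,0).round(3),'min',t.min(0).round(3),'max',t.max(0).round(3),'z',np.percentile(q[:,2],[5,50,95]).round(3))
E
python3 chk.py k5
```

```text
[0.53207506 0.16011765 0.11989532] 12.325 [ 1.13927762 -0.87605166 -1.24881636] 0.1950688287238738
grip in tray [-0.06536339  0.14194239]
s white 1180 [241. 193.] tray [-0.099  0.165] min [-0.336 -0.287] max [0.048 0.674] z [0.232 0.259 0.287]
s white 77 [187. 209.] tray [0.016 0.178] min [-0.336  0.07 ] max [0.087 0.674] z [0.189 0.205 0.219]
s white 126 [223. 233.] tray [-0.048  0.153] min [-0.054  0.029] max [0.03  0.155] z [0.029 0.147 0.172]
s white 120 [264. 231.] tray [-0.149  0.178] min [-0.158 -0.024] max [-0.074  0.181] z [0.189 0.204 0.219]
s white 109 [239. 239.] tray [-0.083  0.153] min [-0.092  0.022] max [-0.027  0.156] z [0.123 0.145 0.162]
t red 171 [157. 186.] tray [0.019 0.131] min [0.004 0.114] max [0.033 0.147] z [0.064 0.067 0.069]
t red 146 [160. 202.] tray [-0.018  0.126] min [-0.033  0.112] max [-0.002  0.138] z [0.063 0.066 0.069]
t white 143 [195. 194.] tray [-0.001  0.052] min [-0.182 -0.085] max [0.019 0.065] z [0.026 0.029 0.031]
t white 50 [205. 193.] tray [-0.001  0.028] min [-0.182 -0.085] max [0.012 0.033] z [0.026 0.029 0.031]
t white 249 [130. 232.] tray [-0.108  0.119] min [-0.182 -0.085] max [-0.079  0.148] z [0.285 0.287 0.288]
```

The white rattle is back on the tray floor (top at 29 mm) and the reds are in the pan. Next is the pad.

Call:
apply_moves:
  commands:
    - [0, -0.008, 0.1, 0, 0]
    - [0, -0.013, 0.16, 0, 0]
    - [0, -0.016, 0.2, 0, 0]
    - [0, -0.016, 0.2, 0, 0]
    - [0, -0.015, 0.18, 0, 0]
    - [0, -0.011, 0.13, 0, 0]
    - [0, -0.008, 0.08, 0, 0]
    - [0, 0, 0, -0.12, 0]
    - [0, 0, 0, -0.16, 0]
    - [0, 0, 0, -0.12, 0]
    - [0, 0, 0, 0, 0]
    - [0, 0, 0, 0, 0]

```text
clock: 13.82
position: [0.5269, 0.2233, 0.096]
ee_rot: [-2.133, -2.306, -0.0]
force: [0.0, 0.2, -2.6]
width: 0.195
gripper_force: 50.0
```

```bash
python3 chk.py k6 | grep -v white
```

```text
[0.52704983 0.22335233 0.09620431] 13.925 [ 0.45555328  0.39177734 -2.05766006] 0.19636305643402763
grip in tray [-0.06544604  0.20537638]
t red 212 [130. 191.] tray [0.019 0.2  ] min [0.004 0.179] max [0.033 0.22 ] z [0.04  0.043 0.045]
t red 177 [134. 207.] tray [-0.018  0.193] min [-0.182 -0.085] max [-0.003  0.21 ] z [0.04  0.042 0.045]
```

Call:
apply_moves:
  commands:
    - [0, 0, 0, -0.06, 0]
    - [0, 0, 0, -0.05, 0]
    - [0, 0, 0, -0.03, 0]
    - [0, 0, 0, -0.02, 0]
    - [0, 0, 0, 0, 0]
    - [0, 0, 0, 0, 0]

```text
clock: 14.68
position: [0.5269, 0.2233, 0.0863]
ee_rot: [2.133, 2.306, 0.0]
force: [0.4, 0.3, -2.2]
width: 0.194
gripper_force: 50.0
```

Call:
apply_moves:
  commands:
    - [0, 0, 0, -0.015, 0]
    - [0, 0, 0, -0.015, 0]
    - [0, 0, 0, 0, 0]

```text
clock: 15.05
position: [0.5269, 0.2233, 0.0862]
ee_rot: [2.133, 2.305, 0.001]
force: [-6.2, -5.1, 17.4]
width: 0.192
gripper_force: 50.0
```

It has touched down. I ease off the load and open.

Call:
apply_moves:
  commands:
    - [0, 0, 0, 0.015, 0]
    - [0, 0, 0, 0.005, 0]
    - [25, 0, 0, 0, 0]
    - [35, 0, 0, 0, 0]
    - [50, 0, 0, 0, 0]
    - [60, 0, 0, 0, 0]
    - [60, 0, 0, 0, 0]
    - [60, 0, 0, 0, 0]
    - [60, 0, 0, 0, 0]
    - [60, 0, 0, 0, 0]

```text
clock: 16.3
position: [0.5268, 0.2233, 0.0857]
ee_rot: [2.133, 2.306, 0.0]
force: [-0.2, -0.3, 0.7]
width: 0.596
gripper_force: 0.0
```

Free of contact on both sides; I lift straight up and move back.

Call:
apply_moves:
  commands:
    - [60, 0, 0, 0.2, 0]
    - [60, 0, 0, 0.4, 0]
    - [60, 0, 0, 0.5, 0]
    - [60, 0, 0, 0.6, 0]
    - [60, 0, 0, 0.6, 0]
    - [60, -0.4, 0, 0.3, 0]
    - [60, -0.6, 0, 0, 0]
    - [60, -0.6, -0.3, 0, 0]
    - [60, -0.4, -0.4, 0, 0]
    - [60, 0, -0.4, 0, 0]
    - [60, 0, 0, 0, 0]

```text
clock: 17.68
position: [0.4069, 0.1558, 0.2426]
ee_rot: [2.135, 2.303, 0.0]
force: [0.3, 0.8, 0.3]
width: 0.597
gripper_force: 0.0
```

```bash
python3 chk.py k7; python3 - <<'E'
import cv2
a=cv2.imread('pics/k7t.png')[130:280,80:280];b=cv2.imread('pics/k7s.png')[170:335,120:340]
cv2.imwrite('pics/fin.png',cv2.hconcat([cv2.resize(a,(400,300),interpolation=2),cv2.resize(b,(400,300),interpolation=2)]))
E
```

```text
[0.40711167 0.1578741  0.24244163] 17.775 [ 1.55604785 -0.03956167 -0.29920222] 0.6021932278772004
grip in tray [-0.19012165  0.14944293]
s white 1567 [311. 149.] tray [-0.218  0.171] min [-0.336  0.112] max [-0.173  0.674] z [0.354 0.379 0.409]
s white 118 [244. 170.] tray [-0.11   0.183] min [-0.128  0.17 ] max [-0.098  0.185] z [0.312 0.327 0.341]
s white 54 [293. 180.] tray [-0.193  0.177] min [-0.217  0.175] max [-0.164  0.179] z [0.325 0.326 0.328]
s white 155 [274. 196.] tray [-0.155  0.158] min [-0.161  0.153] max [-0.146  0.16 ] z [0.25  0.271 0.293]
s white 116 [344. 192.] tray [-0.275  0.184] min [-0.336  0.172] max [-0.27   0.674] z [0.312 0.331 0.341]
s white 159 [314. 208.] tray [-0.227  0.158] min [-0.336  0.147] max [-0.22   0.674] z [0.25  0.268 0.283]
s white 244 [225. 246.] tray [-0.004  0.07 ] min [-0.336  0.039] max [0.015 0.674] z [0.014 0.028 0.031]
t red 264 [129. 193.] tray [0.018 0.206] min [-0.182 -0.085] max [0.033 0.236] z [0.03  0.033 0.035]
t red 271 [131. 208.] tray [-0.019  0.204] min [-0.182 -0.085] max [-0.004  0.232] z [0.03  0.033 0.035]
t white 126 [192. 195.] tray [-0.001  0.06 ] min [-0.017  0.048] max [0.015 0.074] z [0.026 0.028 0.031]
t white 376 [ 92. 328.] tray [-0.236  0.129] min [-0.247 -0.085] max [-0.182  0.177] z [0.408 0.409 0.411]
```

View pics/fin.png

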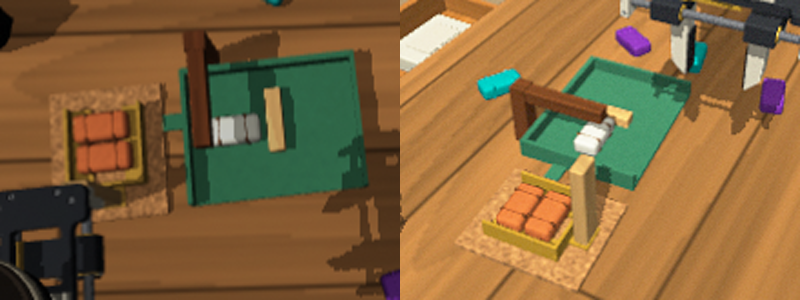

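The final picture shows the measure standing on the middle of the cork pad with both reds in it, at (103,143). The white rattle lies in the tray at (238,130), and the gripper is clear.

```bash
python3 -c "
from cell import arm
print(arm.sign_off())"
```

```text
the job is handed in; nothing more can be done
None
```

The measure stands level on the middle of the cork pad with both red rattles in it, the strike bar knocked the white one back into the tray, the gripper is clear, and I handed the job in at about 18 s of the 54 s allowed.

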